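# Hang the cylinder key on the hook inside the key box

## Robot

A 6-joint arm with a two-finger parallel gripper is mounted at the origin on a cart in front of the work surface, level with it; the furniture and walls round the work are solid. World frame = base frame: x ahead of the robot, y to its left, z up, the work surface at z = 0. Lengths are in m, angles in rad, forces in N, time in s.
With the tool pointing down it reaches from about 0.425 to 0.925 m from the base axis. Payload 12.5 kg.
Tool frame: the origin (TCP) lies at the very end of the fingers, on their centre line; the grasp point (between the pads) lies 19 mm behind it (arm.grip_depth is the distance from the TCP to the grasp point, in m); z points along the fingers, y is the line along which they close (so a half turn about z gives the same grasp; the last joint's range is limited). The gripper opens to 85 mm and grips with 20 to 120 N. Pads are 22 mm wide; open, the fingers measure 114 mm over their backs; the gripper's body (76 mm by 85 mm) begins 54 mm behind the grasp point. The pads swing forward as they close: fully open they stand 13 mm farther back than shut.
Start: joints at [1.113, 0.491, 1.559, -0, 1.092, -0.106], TCP at [0.215, 0.587, 0.231] pointing down, gripper open.
Joint ranges: [-3.1, 3.1], [-0.84, 2.19], [0.05, 2.79], [-1.13, 4.28], [0.06, 2.93], [-2.69, 2.69]. Speed limits (rad/s): [2.22, 2.22, 2.79, 3.14, 3.14, 3.14].

## Interface

Orientations are given as a rotation vector (axis times angle).
In Python, from rig import arm, optics, nets gives the robot as it stands. The module is installed in compiled form; this text tells all that it offers.
- The arm moves only by the tool play_rows, never from a script. Its argument "motion" is a list of rows, each a list of 5 numbers: the shift along the tool's x, y, z normalised to -1 to 1, where 1 is 750 mm, then the turn about the tool's z normalised to -1 to 1, where 1 is 2 pi rad, then the opening, from 0 (shut) to 1 (fully open). A call has 1 to 12 rows; each row is the pose to reach, as a shift and turn from the pose commanded when the call began, along the tool's axes at that moment, turning the shorter way round; what a row does not reach only later rows make up. A row lasts 1/12 s, in which the tool goes at most 41.7 mm and 7.16 degrees, less where a joint would pass 70% of its speed; a pose out of reach is approached as far as the arm can. A call with a number of a shift or a turn outside -1 to 1 is refused whole. A call with a gripper value outside its range is refused whole. The fingers move at their own pace and stop on an object; "newtons" is the grip in N (left out, the last holds). Time passes only in rows, so rows that repeat a pose let the fingers close. It gives the time, the measured TCP pose, the force, the opening and the grip force at its end, in the units of the state.
- arm.sense(): the state, without advancing time (a new reading comes with each control period).
- optics.grab_frame(name): name is "scene" or "top"; returns the picture (480x640x3 uint8, red, green, blue); there is no depth.
- optics.camera_info(name): a dict with "fov_y" (degrees; the focal length in pixels is half the picture's height over the tangent of half this angle, whatever the lens; pixels are square), "cx", "cy" (the principal point, pixels), "D" ([k1, k2, p1, p2, k3] as OpenCV has them; the pictures are not rectified), "R" (3x3) and "t" (3): a world point X has camera coordinates R X + t. Camera axes: x right, y down, z forward; pixel columns grow to the right and rows downward; lengths in m; the calibration is good to about 2 mm. A picture is of the moment at which its call begins. camera_info takes no time and is no camera call.
- arm.finish_job(): hands the job in; it is judged then, once.
Trained networks look in the newest picture that a camera, given by its name, has taken for a name from the list of things; names that differ only in an ending like _2 or _b are one class to them, and where a whole thing is asked for, a point or a joint stands for the part that bears it (a point fixed in the world has none). Each returns a list of dicts, best first, with "p" (0 to 1); they miss things now and then, are a little off and sometimes report something else, mostly with a low value. They report only what shows in the picture. A call takes as long as a camera call. They do not tell look-alikes from the thing itself.
- nets.boxes_of(camera, label): "extent" ([left, top, right, bottom] as shares, 0 to 1, of the picture: columns of its width, rows of its height, round what is visible of it).
- nets.silhouettes(camera, label): "mask" (480x640 bool, what is visible of it) and "extent" ([left, top, right, bottom] as shares, 0 to 1, of the picture: columns of its width, rows of its height, round what is visible of it).
- nets.tip_of(camera, label): "at" ([column, row] as shares, 0 to 1, of the picture: columns of its width, rows of its height: a listed point, or the origin of a listed thing).
The state is a dict: "time_s": time; "joint_pos": joint angles; "joint_velocities": joint speeds; "tau": joint torques, N m; "ee_pos": TCP position; "ee_rot": TCP orientation; "ft_force": force on the tool from outside, world axes, zero at the start; "moment": the same for the moment, N m; "gripper_width": opening from 0.0 (shut) to 1.0 (fully open); "grasp_force": force on a finger pad.
Only numpy, scipy, OpenCV 4.12 (cv2) and the standard library are available. Lean on these libraries where they do the work, as an engineer would, in place of code of your own. Each camera call takes 0.05 s, during which the arm holds its last target. There are 200 camera calls.

## Task

Hang the red-handled key by its eye on the spring hook deep inside the open key box: tilt it so that the eye passes below the front panel, then up under the roof and over the hook's tip, feeling for the hook, since how far it stands out is not known. With the eye over it, tug the held key lightly back toward you so that the hook is drawn out some 5 mm on its spring and you are sure it has caught, then let go and wait until the key hangs still. Press only gently on hook and box, and leave everything else on the worktop where it stands.

Things in the scene. Friction and masses are not known exactly. Their poses are not given: they have to be found in the camera images.
- keybox: grey steel key box, fixed, open at the front, 150 (x) x 240 (y) x 319 (z) mm. Origin: centre of its underside; x points into the box, z up; yaw varies. Front edge at x = -75 mm, inner face of the back wall at x = +71 mm, side walls 10 mm thick, floor 8 mm thick. The hook inside is part of it; a 50 mm housing stands 35 mm out behind
- box_lintel (a point): middle of the lower edge of the blue front panel (8 mm thick, hangs from the roof at the opening, outer face at x = -75 mm of the box), 258 mm up: things enter below it. Box axes. Roof underside is 49 mm above this point (307 mm up)
- hook_line (a point): point on the back wall's inner face, 243.5 mm up, in line with the hook; box axes. The hook is a level 7 mm steel wire that runs from here out toward the opening (-x) and ends in an upright 7 mm post with a red 10 mm ball, top 28 mm above the wire's axis. The post stands 45 to 83 mm out from here (not measured). Behind the post some 27 mm of wire are free, then a 16 mm thick brass stem
- hook (a joint): give of the spring hook along the box's x, m: 0 at rest, positive when drawn out toward the opening, negative when pushed in; 1.2 N per mm. It is meant to be moved by no more than 9 mm either way (stops at 16 mm)
- rest: sloping key rest, fixed to the worktop: a grey foot 200 x 60 x 6 mm with an aluminium rail 18 mm wide (narrower than the grip) rising 25 degrees along its x, on which the key lies between two small black cheeks (at the rod, 115 mm ahead of the grip); a low stop below the grip. Origin at worktop height under the grip's centre, x uphill
- key_grip (a point): centre of the key's red plastic grip, 60 (x) x 22 (y) x 20 (z) mm, half-way up. x points along the key toward its eye, y across, z out of its top. About 90 g; it starts lying on the sloping rest, eye end up, its x axis rising 25 degrees away from the robot, grip centre 41 mm above the worktop
- key_eye (a point): centre of the key's eye, a round steel ring of 7 mm wire in the plane of the key's x and y, opening 27 mm, 41 mm outside, ring wire axis on a radius of 17 mm. It lies 185 mm along x from the grip's centre and 6 mm lower in z (4 mm above the underside); a steel rod 8 mm thick joins it to the grip. Same axes as key_grip.
- flask_a_mid (a point): bystander, loose, not to be moved: small clear conical flask, 61 x 61 x 104 mm; this point is 50 mm above its underside
- beaker_mid (a point): bystander, loose, not to be moved: small beaker with orange content, 54 x 54 x 71 mm; this point is 35 mm up
- tips_mid (a point): bystander, loose, not to be moved: pink pipette-tip box with clear lid, 85 x 122 x 91 mm; this point is 45 mm up
- dropper_mid (a point): bystander, loose, not to be moved: dropper bottle with red rubber bulb, 35 x 35 x 104 mm; this point is 50 mm up
- dish_mid (a point): bystander, loose, not to be moved: flat petri dish with reddish content, 93 mm across, 16 mm high; this point is 8 mm up
- clock_mid (a point): bystander, loose, not to be moved: white bench timer with coloured keys, 64 x 68 x 19 mm; this point is 10 mm up
Mind the look-alikes: they are no part of the job. There is more than one size of the part that bears key_grip; the job needs the larger.

How it is judged:
On the way, in this order (a step that is already met when the one before it is completed fails the run):
1. the key is picked up: its grip is more than 100 mm above the worktop (height (world z) of key_grip above 0.1 m), for 0.1 s.
2. the held key's eye is over the hook inside the box and tugs the spring hook out by 3 to 9 mm for 0.3 s (x of key_eye in the frame of keybox between -0.035 and 0.062 m and y of key_eye in the frame of keybox between -0.016 and 0.016 m and value of joint hook above 0.003 m and height (world z) of key_eye between 0.2 and 0.265 m and contact force between the fingers and key above 0.3 N), for 0.3 s.
At the end, for the whole second after the job is handed in: the key hangs by its eye from the hook inside the box (eye centre 215 to 255 mm up, within 16 mm of the box's middle), grip down (its centre less than 75 mm above the worktop), let go and hanging still (under 0.08 m/s and 0.6 rad/s) (x of key_eye in the frame of keybox between -0.035 and 0.062 m and y of key_eye in the frame of keybox between -0.016 and 0.016 m and height (world z) of key_eye between 0.215 and 0.255 m and height (world z) of key_grip below 0.075 m and contact force between key and keybox above 0.2 N and linear speed of key below 0.08 m/s and angular speed of key below 0.6 rad/s); the robot touches nothing.
It fails at once if the held key presses on the box or hook with more than 25 N (contact force between the fingers and key above 0.3 N and contact force between key and keybox above 25 N).
It fails at once if the robot itself presses on the box or hook with more than 10 N (contact force between any of the fingers, the arm and keybox above 10 N).
It fails at once if the hook is drawn out or pushed in more than 9 mm on its spring while the key is held (contact force between the fingers and key above 0.3 N and (value of joint hook above 0.009 m or value of joint hook below -0.009 m)).
It fails at once if a bystander is moved more than 30 mm (distance of any of flask_a_mid, beaker_mid, tips_mid, dropper_mid, dish_mid, clock_mid from where it was at the start of the episode above 0.03 m).
It also fails if it takes over 72 s, if anything falls off the work surface, if the arm or the gripper's body presses on something with over 40 N, if the wrist force passes 120 N, or if a joint passes its speed limit or range.

## Working session

There is one attempt and no reset: what is moved stays moved. The work goes in short steps, Python scripts to look and compute and a tool call to move; the robot and the scene stay as the last step left them, time stands still between calls to the robot, and variables do not carry over. Pictures are saved under pics/ and viewed, at most 10 in all, crops included, and the job is handed in when it is done.

Besides the shell and the picture viewer there is one more tool, called after "Call:" as name(argument=value, ...), one argument or row to a line, values as JSON. play_rows: Moves the arm, as the interface text tells. Scaled input: -1 to 1 covers 750 mm each way for a shift and 2 pi rad each way for a turn. Its arguments: {"type":"object","properties":{"motion":{"type":"array"},"newtons":{"type":"number"}},"required":["motion"]}

```bash
mkdir -p pics; ls
python3 - <<'E'
from rig import arm, optics, nets
import cv2,numpy as np
for n in("scene","top"):
    f=optics.grab_frame(n); cv2.imwrite(f"pics/{n}0.png",f[:,:,::-1]); i=optics.camera_info(n)
    print(n,i)
    for l in("keybox","box_lintel","hook_line","key_grip","key_eye","rest","hook"):
        try: print(l,[(round(d['p'],2),np.round(np.array(d['at'])*[640,480],1).tolist()) for d in nets.tip_of(n,l)][:4])
        except Exception as e: print(l,e)
s=arm.sense();print(s, arm.grip_depth)
E
```

```text
pics
scene {'fov_y': 52.397466376641624, 'cx': 319.408116365292, 'cy': 250.11078324341, 'D': array([-0.03857108,  0.        ,  0.        ,  0.        ,  0.        ]), 'R': array([[ 0.86888394, -0.49476341,  0.01580714],
       [-0.27625364, -0.51114849, -0.81388645],
       [ 0.41076103,  0.70280608, -0.5808089 ]]), 't': array([-0.47457882,  0.25533517,  1.22950411])}
keybox [(0.7, [342.4, 264.0])]
box_lintel [(0.88, [327.8, 199.3])]
hook_line [(0.34, [262.0, 212.9])]
key_grip [(0.46, [268.1, 311.6])]
key_eye [(0.66, [382.7, 281.4]), (0.52, [302.7, 289.4])]
rest [(0.82, [329.9, 329.8])]
hook it knows: beaker_mid, box_lintel, clock_mid, dish_mid, dropper_mid, flask_a_mid, hook_line, key_eye, key_grip, keybox, rest, tips_mid
top {'fov_y': 46.603949896915736, 'cx': 315.41727252004483, 'cy': 236.81746942011463, 'D': array([0.02840257, 0.        , 0.        , 0.        , 0.        ]), 'R': array([[ 0.07890192, -0.9968568 ,  0.00714151],
       [-0.97552909, -0.07868466, -0.20530884],
       [ 0.20522544,  0.00923252, -0.97867118]]), 't': array([-0.07474409,  0.51835343,  1.45116256])}
key
[... 417 characters left out ...]
rest, tips_mid
{'time_s': 0.7, 'joint_pos': array([ 1.11339742e+00,  4.90893835e-01,  1.55892438e+00, -2.93362813e-05,
        1.09171061e+00, -1.05580209e-01]), 'joint_velocities': array([ 0.00098788,  0.00040767, -0.00045155, -0.00027305, -0.00020364,
        0.00163753]), 'tau': array([-5.40073906e-04, -6.18111992e+01, -2.61824942e+01, -1.99504125e-04,
        3.81261616e-04,  2.27325721e-06]), 'ee_pos': array([0.21535213, 0.58672752, 0.23132237]), 'ee_rot': array([5.49761398e-01, 3.09307262e+00, 8.49541986e-05]), 'ft_force': array([0.78816337, 0.09874618, 0.29084806]), 'moment': array([ 0.00513719, -0.02613413, -0.02363887]), 'grasp_force': 0.0, 'gripper_width': 0.999799573801851} 0.0187
```

View pics/scene0.png

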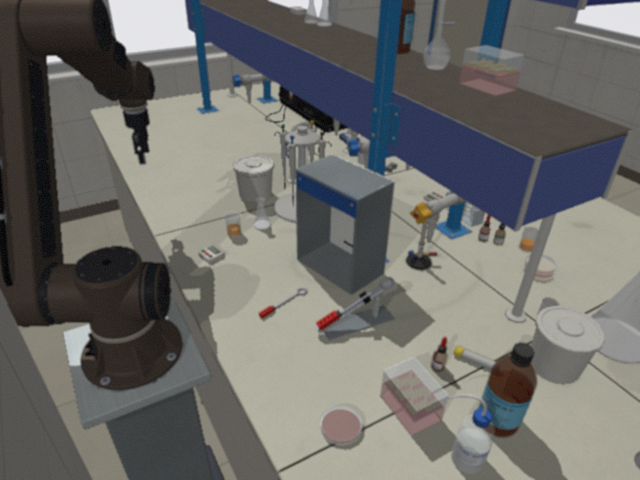

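View pics/top0.png

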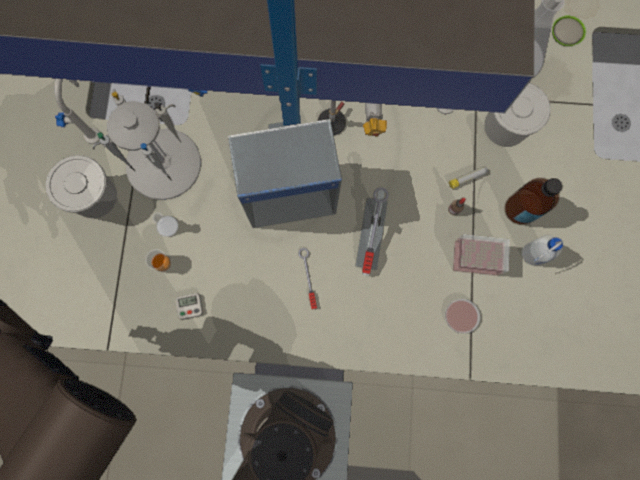

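The scene shows the box at about (345,220), with the ball of the hook faintly visible inside near (348,243). For the key there are two candidates:
- Top (368,260), scene (330,318): key lying on the sloping rest, larger, red grip.
- Top (313,300), scene (267,311): smaller red-handled key flat on the table, the look-alike.

I choose the one on the rest and will check it in a close crop.

```bash
cat > h.py <<'E'
import numpy as np,cv2
from rig import arm,optics,nets
def KD(n):
    i=optics.camera_info(n); f=240/np.tan(np.radians(i['fov_y']/2))
    return np.array([[f,0,i['cx']],[0,f,i['cy']],[0,0,1]]),i['D'],i['R'],i['t']
def ray(n,uv):
    K,D,R,t=KD(n); p=cv2.undistortPoints(np.array([[uv]],float),K,D)[0,0]
    return -R.T@t, R.T@np.array([p[0],p[1],1])
def atz(n,uv,z):
    c,d=ray(n,uv); return c+d*(z-c[2])/d[2]
def tri(a,b):
    (c,d),(e,f)=ray('scene',a),ray('top',b)
    s=np.linalg.lstsq(np.c_[d,-f],e-c,rcond=None)[0]; p,q=c+d*s[0],e+f*s[1]
    return (p+q)/2,np.linalg.norm(p-q)
def proj(n,X):
    K,D,R,t=KD(n); return cv2.projectPoints(np.atleast_2d(X).astype(float),cv2.Rodrigues(R)[0],t,K,D)[0][:,0]
E
python3 - <<'E'
from h import *
a=cv2.imread('pics/top0.png')[110:310,220:400]; b=cv2.imread('pics/scene0.png')[150:340,240:420]
a=cv2.resize(a,None,fx=3,fy=3,interpolation=2); b=cv2.resize(b,None,fx=3,fy=3,interpolation=2)
cv2.imwrite('pics/ct.png',a);cv2.imwrite('pics/cs.png',b)
print(tri((327.8,199.3),(288.5,198)),atz('top',(288.5,198),.258))
print(tri((382.7,281.4),(378.3,194.9)),tri((330,318),(368,258.7)))
print(atz('top',(368,258.7),.041),atz('top',(378.3,194.9),.041+.0727))
for n in("flask_a","beaker","tips","dropper","dish","clock"):
    d=nets.tip_of('top',n+'_mid'); print(n,[(round(e['p'],2),np.round(atz('top',np.array(e['at'])*[640,480],.05),3)) for e in d][:2])
E
```

```text
(array([0.57481596, 0.03134997, 0.26684229]), np.float64(0.01922490095195469)) [0.56811539 0.03557372 0.258     ]
(array([ 0.63245527, -0.18850165,  0.11665136]), np.float64(0.005481575586138904)) (array([ 0.47534478, -0.17899924,  0.04721998]), np.float64(0.0002404185058106832))
[ 0.47655856 -0.17959893  0.041     ] [ 0.63594492 -0.19000316  0.1137    ]
flask_a [(0.57, array([0.525, 0.376, 0.05 ]))]
beaker [(0.97, array([0.433, 0.385, 0.05 ]))]
tips [(0.98, array([ 0.509, -0.49 ,  0.05 ]))]
dropper [(0.77, array([ 0.645, -0.415,  0.05 ])), (0.69, array([0.79 , 0.082, 0.05 ]))]
dish [(0.66, array([ 0.662, -0.194,  0.05 ])), (0.62, array([ 0.344, -0.445,  0.05 ]))]
clock [(0.75, array([0.305, 0.286, 0.05 ]))]
```

View pics/ct.png

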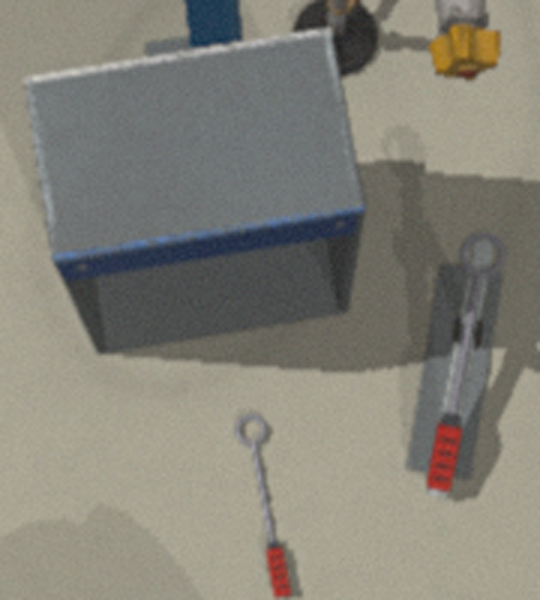

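View pics/cs.png

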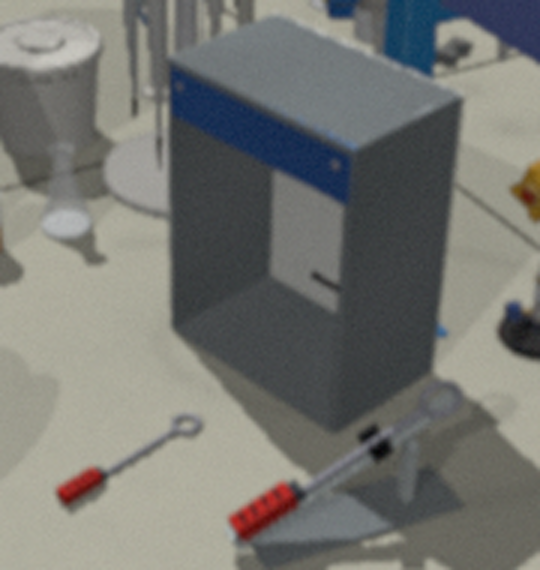

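The top crop shows the box roof corners at about (229,136), (329,121), (341,180) and (239,196). The chosen key lies on the grey rest with its grip at (368,262) and eye at (380,194). The scene crop confirms it is the larger key, with the black cheeks. The small key on the bare table is the look-alike. Something dark shows inside the box near scene (347,243), either the hook or its shadow.

```bash
cat > fit.py <<'E'
from h import *
from scipy.optimize import least_squares
H=.319
L=[('top',(-.075,.12,H),(238.7,196)),('top',(-.075,-.12,H),(341,180)),('top',(.075,.12,H),(229,135.7)),('top',(.075,-.12,H),(329.3,120.7)),
('top',(-.075,.12,0),(253.3,227.7)),('top',(-.075,-.12,0),(336,214)),
('scene',(-.075,.12,H),(296.7,170.7)),('scene',(.075,.12,H),(331.7,155.3)),('scene',(.075,-.12,H),(394,182.7)),('scene',(-.075,-.12,H),(357.3,200.7)),
('scene',(-.075,.12,0),(297.3,259.3)),('scene',(-.075,-.12,0),(351.7,294)),('scene',(.075,-.12,0),(384.3,273.3))]
def W(p,X):
    c,s=np.cos(p[2]),np.sin(p[2]); X=np.atleast_2d(X).astype(float); return np.c_[X[:,0]*c-X[:,1]*s+p[0],X[:,0]*s+X[:,1]*c+p[1],X[:,2]]
def res(p): return np.concatenate([proj(n,W(p,X))[0]-np.array(u) for n,X,u in L])
r=least_squares(res,[.65,.04,0.1],loss='soft_l1')
if __name__=='__main__':
    print('box',r.x,np.degrees(r.x[2])); print(res(r.x).reshape(-1,2).round(1).tolist())
    for o in(45,64,83):
        for nm,X in(('ball',(.071-o/1000,0,.2665)),('wire',(.071-o/1000,0,.2435))):
            print(o,nm,proj('scene',W(r.x,X)).round(1)); 
    for z in (.258,): print('lintel',proj('scene',W(r.x,(-.075,0,z))))
    # key pose
    g=lambda p,X: np.array([p[0],p[1],.041])+ np.array([[np.cos(p[2]),-np.sin(p[2]),0],[np.sin(p[2]),np.cos(p[2]),0],[0,0,1]])@(np.array([[np.cos(.4363),0,-np.sin(.4363)],[0,1,0],[np.sin(.4363),0,np.cos(.4363)]])@np.array(X))
    M=[('top',(0,0,.01),(368,262)),('top',(.185,0,-.006),(380.3,194)),('scene',(.185,0,-.006),(386.5,283)),('scene',(0,0,.01),(328.5,318.5))]
    q=least_squares(lambda p:np.concatenate([proj(n,g(p,X))[0]-np.array(u) for n,X,u in M]),[.47,-.18,0])
    print('key',q.x,np.degrees(q.x[2]),q.fun.round(1),g(q.x,(.185,0,-.006)))
E
python3 fit.py
```

```text
box [0.64619373 0.04808959 0.24994136] 14.320584983141979
[[-1.2, 1.1], [1.6, -0.1], [-0.8, -0.7], [1.7, -2.0], [-1.0, 0.7], [0.4, 0.4], [-1.9, -2.0], [0.7, -1.6], [1.4, -1.3], [0.7, -0.7], [-1.2, 0.4], [-0.5, 1.9], [0.1, 0.8]]
45 ball [[349.6 188.7]]
45 wire [[349.2 195.8]]
64 ball [[345.  190.9]]
64 wire [[344.6 198. ]]
83 ball [[340.3 193.1]]
83 wire [[340.  200.2]]
lintel [[324.22964023 203.32757195]]
key [ 0.47022125 -0.18077419 -0.08318565] -4.766186799833746 [ 0.4  0.  -0.1 -0.4  0.8 -0.5 -1.2  0.2] [ 0.63983769 -0.19491648  0.11374103]
```

```bash
cat > mv.py <<'E'
import sys
from h import *
from scipy.spatial.transform import Rotation as Ro
def plan(pts,yaw=None):
    """world TCP targets -> normalised tool shift; yaw = wanted tool-x heading, deg"""
    s=arm.sense(); R=Ro.from_rotvec(s['ee_rot']).as_matrix(); a=np.degrees(np.arctan2(R[1,0],R[0,0]))
    t=0 if yaw is None else -((yaw-a+180)%360-180)/360
    print('pos',s['ee_pos'].round(4),'yaw',round(a,2),'w',round(s['gripper_width'],3),'gf',s['grasp_force'],'F',s['ft_force'].round(2),'t',s['time_s'])
    for p in pts: print((R.T@(np.array(p)-s['ee_pos'])/.75).round(4).tolist(),round(t,4))
if __name__=='__main__':
    v=[float(x) for x in sys.argv[2:]]; plan([v[i:i+3] for i in range(0,len(v),3)],None if sys.argv[1]=='-' else float(sys.argv[1]))
E
python3 mv.py 175.23 .42 .2 .22  .46 -.06 .2 .47 -.181 .15 .47 -.181 .022
```

```text
pos [0.2153 0.5867 0.2313] yaw 159.84 w 0.998 gf 0.0 F [-0.07  0.08  0.51] t 1.0
[-0.4338, -0.39, 0.0151] -0.0427
[-0.6034, -0.6971, 0.0417] -0.0427
[-0.6715, -0.844, 0.1084] -0.0427
[-0.6715, -0.844, 0.279] -0.0427
```

Call:
play_rows(
  motion=[
    [-0.434, -0.39, 0.015, -0.043, 1],
    [-0.434, -0.39, 0.015, -0.043, 1],
    [-0.434, -0.39, 0.015, -0.043, 1],
    [-0.434, -0.39, 0.015, -0.043, 1],
    [-0.434, -0.39, 0.015, -0.043, 1],
    [-0.434, -0.39, 0.015, -0.043, 1],
    [-0.434, -0.39, 0.015, -0.043, 1],
    [-0.434, -0.39, 0.015, -0.043, 1],
    [-0.434, -0.39, 0.015, -0.043, 1],
    [-0.434, -0.39, 0.015, -0.043, 1],
    [-0.434, -0.39, 0.015, -0.043, 1],
    [-0.434, -0.39, 0.015, -0.043, 1],
  ],
)

```text
time_s: 2.0
ee_pos: [0.4219, 0.1969, 0.2201]
ee_rot: [0.134, 3.138, -0.0]
ft_force: [0.4, 0.6, 0.2]
gripper_width: 0.998
grasp_force: 0.0
```

```bash
python3 mv.py 175.23  .46 -.06 .2 .47 -.181 .15
```

```text
pos [0.4219 0.1969 0.2201] yaw 175.1 w 0.998 gf 0.0 F [0.42 0.64 0.17] t 2.0
[-0.0799, -0.3369, 0.0269] -0.0004
[-0.1069, -0.4965, 0.0937] -0.0004
```

Call:
play_rows(
  motion=[
    [-0.08, -0.337, 0.027, 0, 1],
    [-0.08, -0.337, 0.027, 0, 1],
    [-0.08, -0.337, 0.027, 0, 1],
    [-0.08, -0.337, 0.027, 0, 1],
    [-0.08, -0.337, 0.027, 0, 1],
    [-0.08, -0.337, 0.027, 0, 1],
    [-0.107, -0.4965, 0.094, 0, 1],
    [-0.107, -0.4965, 0.094, 0, 1],
    [-0.107, -0.4965, 0.094, 0, 1],
    [-0.107, -0.4965, 0.094, 0, 1],
    [-0.107, -0.4965, 0.094, 0, 1],
    [-0.107, -0.4965, 0.094, 0, 1],
  ],
)

```text
time_s: 3.0
ee_pos: [0.4696, -0.1777, 0.1492]
ee_rot: [-0.131, -3.138, -0.001]
ft_force: [-0.7, 1.0, -0.7]
gripper_width: 1.0
grasp_force: 0.0
```

```bash
python3 mv.py 175.23 .47 -.181 .06 .47 -.181 .022
python3 - <<'E'
from h import *
f=optics.grab_frame('scene'); b=cv2.resize(f[230:350,270:430],None,fx=3,fy=3,interpolation=2)
cv2.imwrite('pics/g1.png',b[:,:,::-1])
E
```

```text
pos [ 0.4696 -0.1777  0.1492] yaw 175.24 w 1.0 gf 0.0 F [-0.71  0.96 -0.7 ] t 3.0
[-0.001, -0.0044, 0.1189] 0.0
[-0.0011, -0.0044, 0.1695] 0.0
```

View pics/g1.png

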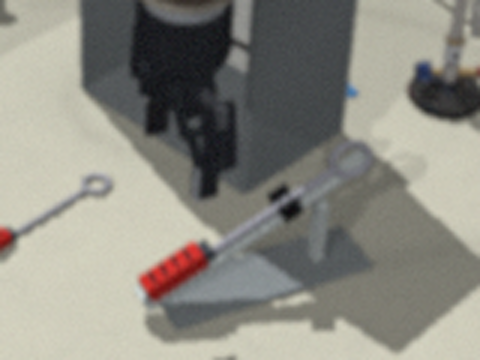

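Call:
play_rows(
  motion=[
    [0, 0, 0.04, 0, 1],
    [0, 0, 0.08, 0, 1],
    [0, 0, 0.12, 0, 1],
    [0, 0, 0.15, 0, 1],
    [0, 0, 0.172, 0, 1],
    [0, 0, 0.172, 0, 1],
    [0, 0, 0.172, 0, 1],
  ],
  newtons=60,
)

```text
time_s: 3.63
ee_pos: [0.4699, -0.1764, 0.0209]
ee_rot: [-0.126, -3.138, -0.001]
ft_force: [-0.3, 0.4, 0.2]
gripper_width: 1.004
grasp_force: 0.0
```

```bash
python3 mv.py 175.23 .47 -.181 .021
python3 - <<'E'
from h import *
f=optics.grab_frame('scene'); b=cv2.resize(f[230:350,270:430],None,fx=3,fy=3,interpolation=2)
g=optics.grab_frame('top'); c=cv2.resize(g[180:300,310:430],None,fx=3,fy=3,interpolation=2)
cv2.imwrite('pics/g2.png',np.hstack([b,c])[:,:800,::-1])
E
```

```text
pos [ 0.4699 -0.1764  0.0209] yaw 175.42 w 1.004 gf 0.0 F [-0.29  0.41  0.22] t 3.6333
[-0.0006, -0.006, -0.0002] 0.0005
```

View pics/g2.png

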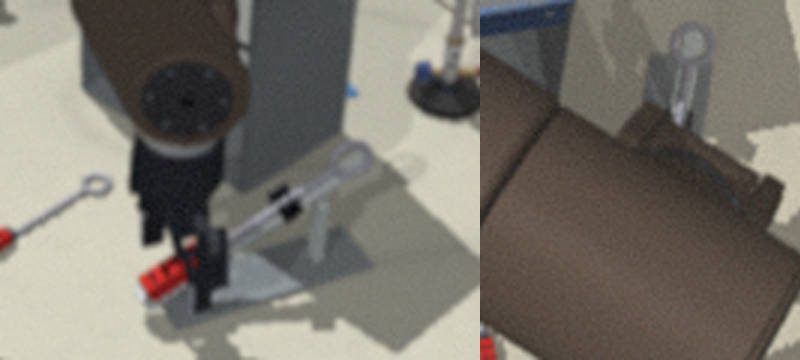

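Call:
play_rows(
  motion=[
    [0, -0.006, 0, 0, 1],
    [0, -0.006, 0, 0, 1],
    [0, -0.006, 0, 0, 0],
    [0, -0.006, 0, 0, 0],
    [0, -0.006, 0, 0, 0],
    [0, -0.006, 0, 0, 0],
    [0, -0.006, 0, 0, 0],
    [0, -0.006, 0, 0, 0],
    [0, -0.006, 0, 0, 0],
    [0, -0.006, 0, 0, 0],
    [0, -0.006, 0, 0, 0],
    [0, -0.006, 0, 0, 0],
  ],
  newtons=60,
)

```text
time_s: 4.73
ee_pos: [0.4694, -0.1795, 0.0209]
ee_rot: [-0.129, -3.138, -0.004]
ft_force: [7.6, 27.3, 12.3]
gripper_width: 0.255
grasp_force: 58.8
```

Call:
play_rows(
  motion=[
    [0, 0.004, 0, 0, 0],
    [0, 0.005, 0, 0, 0],
    [0, 0.005, 0, 0, 0],
  ],
)

```text
time_s: 4.98
ee_pos: [0.4696, -0.1781, 0.0209]
ee_rot: [-0.128, -3.139, -0.0]
ft_force: [0.1, 3.7, 7.7]
gripper_width: 0.251
grasp_force: 59.1
```

Call:
play_rows(
  motion=[
    [0, 0, -0.01, 0, 0],
    [0, 0, -0.025, 0, 0],
    [0, 0, -0.05, 0, 0],
    [0, 0, -0.08, 0, 0],
    [0, 0, -0.11, 0, 0],
    [0, 0, -0.14, 0, 0],
    [0, 0, -0.16, 0, 0],
    [0, 0, -0.16, 0, 0],
    [0, 0, -0.16, 0, 0],
  ],
)

```text
time_s: 5.73
ee_pos: [0.4697, -0.1785, 0.1411]
ee_rot: [0.128, 3.138, -0.001]
ft_force: [-0.2, -0.4, -1.4]
gripper_width: 0.252
grasp_force: 58.7
```

Run:
```python
from h import *
f=optics.grab_frame('scene'); s=arm.sense(); print(s['ee_pos'],s['ft_force'],s['moment'])
g=optics.grab_frame('top')
b=cv2.resize(f[190:340,270:430],None,fx=2.5,fy=2.5,interpolation=2)
c=cv2.resize(g[150:300,300:460],None,fx=2.5,fy=2.5,interpolation=2)
cv2.imwrite('pics/g3.png',np.hstack([b,c])[:,:,::-1])
for n in('scene','top'): print(n,[(round(d['p'],2),(np.array(d['at'])*[640,480]).round(1)) for d in nets.tip_of(n,'key_eye')])
```

```text
[ 0.46940333 -0.1783219   0.14028739] [ 0.2653682  -0.2875135  -0.89468853] [-0.01710038  0.09765977  0.01834119]
scene [(0.82, array([385.8, 243.4]))]
top [(0.63, array([301.8, 254.1])), (0.29, array([282.5, 140.8]))]
```

View pics/g3.png

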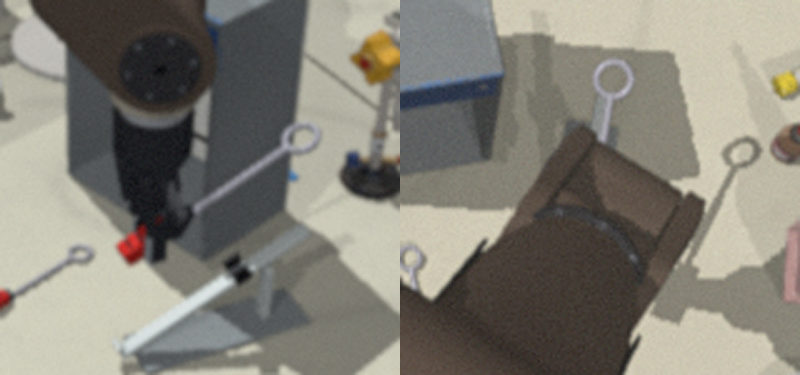

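The key is held with its eye at scene (390,245) and top (385,182), and the rest is empty. Triangulating gives the eye offset and tilt in the grip.

Run:
```python
from h import *
p,e=tri((390,245.2),(385.2,182)); print(p,e)
s=arm.sense(); d=p-(s['ee_pos']+[0,0,.019]); print(d, np.degrees(np.arctan2(d[1],d[0])), np.degrees(np.arctan2(d[2],np.hypot(*d[:2]))), np.linalg.norm(d), s['time_s'])
```

```text
[ 0.63429746 -0.19296847  0.23444466] 0.0014886533036685794
[ 0.16503161 -0.01473671  0.07590001] -5.102765536289309 24.612004862632908 0.18224547544347058 5.9333
```

```bash
cat > ep.py <<'E'
import sys
from h import *
from scipy.spatial.transform import Rotation as Ro
O=np.array([.6462,.0481]); B=np.radians(14.32); L=.167; DZ=.0945
u=np.array([np.cos(B),np.sin(B)]); v=np.array([-u[1],u[0]])
def st():
    s=arm.sense(); R=Ro.from_rotvec(s['ee_rot']).as_matrix(); a=np.arctan2(R[1,0],R[0,0])
    psi=a+np.pi; e=s['ee_pos'][:2]+L*np.array([np.cos(psi),np.sin(psi)])-O
    print('eye box mm',(1e3*np.array([e@u,e@v,s['ee_pos'][2]+DZ])).round(1),'psi',round(np.degrees(psi)%360,2),'tcp',s['ee_pos'].round(4),'F box',(s['ft_force'][:2]@u).round(2),(s['ft_force'][:2]@v).round(2),s['ft_force'][2].round(2),'M',s['moment'].round(2),'w',s['gripper_width'].round(3),'t',round(s['time_s'],2),'q',s['joint_pos'].round(2))
    return s,R,np.degrees(psi)
def rows(T):
    s,R,p0=st()
    for x,y,z,p in T:
        P=np.radians(p); t=O+u*x/1e3+v*y/1e3-L*np.array([np.cos(P),np.sin(P)]); t=np.array([*t,z/1e3-DZ])
        print((R.T@(t-s['ee_pos'])/.75).round(4).tolist()+[round(-((p-p0+180)%360-180)/360,4)],'r',np.hypot(*t[:2]).round(3))
if __name__=='__main__':
    a=[float(x) for x in sys.argv[1:]]; rows([a[i:i+4] for i in range(0,len(a),4)])
E
python3 mv.py 175.23 .41 -.18 .141; python3 ep.py
```

```text
pos [ 0.4693 -0.1782  0.1395] yaw 175.32 w 0.246 gf 58.657570481300354 F [ 0.58 -1.01 -1.19] t 5.9333
[0.0786, -0.0088, -0.0018] 0.0002Traceback (most recent call last):
  File "ep.py", line 17, in <module>
    a=[float(x) for x in sys.argv[1:]]; rows([a[i:i+4] for i in range(0,len(a),4)])
                                        ~~~~^^^^^^^^^^^^^^^^^^^^^^^^^^^^^^^^^^^^^^^
  File "ep.py", line 12, in rows
    s,R,p0=st()
           ~~^^
  File "ep.py", line 9, in st
    print('eye box mm',(1e3*np.array([e@u,e@v,s['ee_pos'][2]+DZ])).round(1),'psi',round(np.degrees(psi)%360,2),'tcp',s['ee_pos'].round(4),'F box',(s['ft_force'][:2]@u).round(2),(s['ft_force'][:2]@v).round(2),s['ft_force'][2].round(2),'M',s['moment'].round(2),'w',s['gripper_width'].round(3),'t',round(s['time_s'],2),'q',s['joint_pos'].round(2))
                                                                                                                                                                                                                                                                       ^^^^^^^^^^^^^^^^^^^^^^^^
AttributeError: 'float' object has no attribute 'round'
```

Call:
play_rows(
  motion=[
    [0.04, -0.004, 0, 0, 0],
    [0.079, -0.009, 0, 0, 0],
    [0.079, -0.009, 0, -0.018, 0],
    [0.079, -0.009, 0, -0.036, 0],
    [0.079, -0.009, 0, -0.055, 0],
    [0.079, -0.009, 0, -0.073, 0],
    [0.079, -0.009, 0, -0.092, 0],
    [0.079, -0.009, 0, -0.11, 0],
    [0.079, -0.009, 0, -0.11, 0],
    [0.079, -0.009, 0, -0.11, 0],
  ],
)

```text
time_s: 6.77
ee_pos: [0.4137, -0.1734, 0.1395]
ee_rot: [0.925, -2.989, 0.017]
ft_force: [-0.0, -0.2, -1.2]
gripper_width: 0.246
grasp_force: 58.7
```

```bash
sed -i "s/s\['gripper_width'\].round(3)/round(float(s['gripper_width']),3)/" ep.py; python3 ep.py -110 -60 235 35  -93 -45 235 30 -76 -30 235 25 -59 -15 235 20 -42 0 235 14.3
```

```text
eye box mm [-123.2  -99.8  234. ] psi 34.38 tcp [ 0.4137 -0.1734  0.1395] F box -0.1 -0.2 -1.25 M [-0.03  0.   -0.03] w 0.246 t 6.77 q [-0.53  0.38  2.08 -0.03  0.68 -2.68]
[-0.0347, 0.0415, -0.0021, np.float64(-0.0017)] r 0.438
[-0.0635, 0.0719, -0.0027, np.float64(0.0122)] r 0.435
[-0.094, 0.1022, -0.0034, np.float64(0.0261)] r 0.434
[-0.1261, 0.1322, -0.0041, np.float64(0.0399)] r 0.437
[-0.1608, 0.1643, -0.0048, np.float64(0.0558)] r 0.444
```

Call:
play_rows(
  motion=[
    [-0.01, 0.012, -0.001, 0.004, 0],
    [-0.022, 0.027, -0.002, 0.006, 0],
    [-0.0347, 0.0415, -0.002, 0.008, 0],
    [-0.05, 0.057, -0.003, 0.01, 0],
    [-0.0635, 0.072, -0.003, 0.0125, 0],
    [-0.079, 0.087, -0.003, 0.019, 0],
    [-0.094, 0.102, -0.0034, 0.026, 0],
    [-0.11, 0.117, -0.004, 0.033, 0],
    [-0.126, 0.132, -0.004, 0.04, 0],
    [-0.143, 0.148, -0.0045, 0.048, 0],
    [-0.161, 0.164, -0.005, 0.056, 0],
    [-0.161, 0.164, -0.005, 0.056, 0],
  ],
)

```text
time_s: 7.77
ee_pos: [0.4443, -0.0023, 0.1408]
ee_rot: [0.384, -3.108, 0.02]
ft_force: [0.3, -0.4, -0.5]
gripper_width: 0.247
grasp_force: 58.8
```

```bash
python3 ep.py -42 0 235 14.3 -42 0 249 14.3
python3 - <<'E'
from h import *
f=optics.grab_frame('scene'); g=optics.grab_frame('top')
b=cv2.resize(f[150:310,270:430],None,fx=2.5,fy=2.5,interpolation=2)
c=cv2.resize(g[110:270,220:380],None,fx=2.5,fy=2.5,interpolation=2)
cv2.imwrite('pics/g4.png',np.hstack([b,c])[:,:,::-1])
E
```

```text
eye box mm [-41.1   0.4 235.3] psi 14.09 tcp [ 0.4443 -0.0023  0.1408] F box 0.22 -0.5 -0.49 M [ 0.    0.07 -0.02] w 0.247 t 7.77 q [-0.15  0.38  2.08 -0.02  0.69 -1.94]
[0.0012, -0.0014, 0.0005, np.float64(-0.0006)] r 0.444
[0.0015, -0.0016, -0.0182, np.float64(-0.0006)] r 0.444
```

View pics/g4.png

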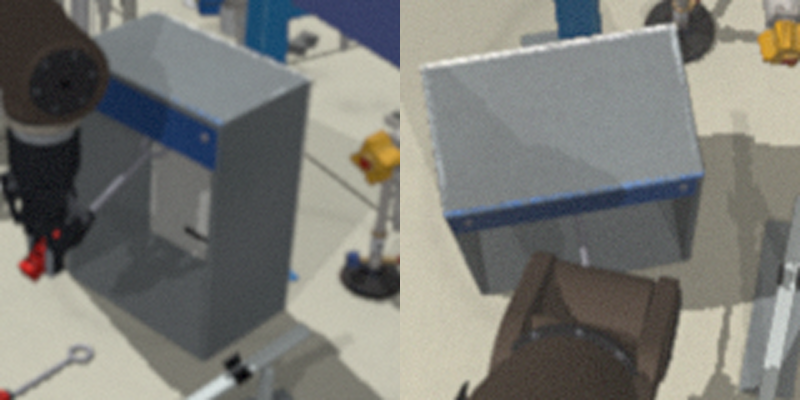

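The picture shows the key rod entering below the blue panel at scene crop (110,190) and top crop (583,250), roughly at the middle of the opening. I raise it to feeling height and check the centring numerically.

Call:
play_rows(
  motion=[
    [0, -0.001, -0.006, 0, 0],
    [0, -0.0015, -0.012, 0, 0],
    [0, -0.0015, -0.018, 0, 0],
    [0, -0.0015, -0.018, 0, 0],
  ],
)

```text
time_s: 8.2
ee_pos: [0.4448, -0.0055, 0.1556]
ee_rot: [0.386, -3.109, 0.022]
ft_force: [-1.0, -0.5, -1.7]
gripper_width: 0.247
grasp_force: 58.8
```

```bash
python3 ep.py -36 0 249 14.3 -30 0 249 14.3
python3 - <<'E'
from h import *
from fit import W,r
for y in(-.005,0,.005): print(proj('top',W(r.x,[(-.09,y,.213),(-.1,y,.208)])).round(1).tolist(),proj('scene',W(r.x,[(-.09,y,.213)])).round(1).tolist())
E
```

```text
eye box mm [-41.4  -2.6 250.1] psi 14.16 tcp [ 0.4448 -0.0055  0.1556] F box -1.08 -0.2 -1.69 M [ 0.05  0.09 -0.05] w 0.247 t 8.2 q [-0.15  0.35  2.07 -0.02  0.73 -1.95]
[-0.0072, 0.0029, 0.0013, np.float64(-0.0004)] r 0.449
[-0.0152, 0.0029, 0.0013, np.float64(-0.0004)] r 0.455
[[294.9, 206.6], [295.6, 211.1]] [[321.3, 220.0]]
[[292.9, 207.0], [293.6, 211.4]] [[320.0, 219.3]]
[[290.9, 207.3], [291.6, 211.7]] [[318.8, 218.5]]
```

Call:
play_rows(
  motion=[
    [-0.003, 0.002, 0.001, 0, 0],
    [-0.008, 0.003, 0.001, 0, 0],
    [-0.008, 0.003, 0.001, 0, 0],
    [-0.008, 0.003, 0.001, 0, 0],
  ],
)

```text
time_s: 8.53
ee_pos: [0.4499, -0.0012, 0.1536]
ee_rot: [0.388, -3.107, 0.021]
ft_force: [0.0, 0.3, -0.9]
gripper_width: 0.252
grasp_force: 58.8
```

```bash
python3 ep.py
```

```text
eye box mm [-35.4   0.5 248.1] psi 14.22 tcp [ 0.4499 -0.0012  0.1536] F box 0.13 0.33 -0.92 M [ 0.05  0.02 -0.01] w 0.252 t 8.53 q [-0.14  0.36  2.06 -0.02  0.73 -1.94]
```

Call:
play_rows(
  motion=[
    [-0.004, 0, 0, 0, 0],
    [-0.007, 0, 0, 0, 0],
    [-0.007, 0, 0, 0, 0],
    [-0.007, 0, 0, 0, 0],
  ],
)

```text
time_s: 8.87
ee_pos: [0.4549, 0.0001, 0.1536]
ee_rot: [0.387, -3.107, 0.022]
ft_force: [-0.1, -0.1, -0.0]
gripper_width: 0.246
grasp_force: 58.8
```

```bash
python3 ep.py
```

```text
eye box mm [-30.2   0.5 248.1] psi 14.21 tcp [4.549e-01 1.000e-04 1.536e-01] F box -0.08 -0.1 -0.01 M [-0.02  0.    0.06] w 0.246 t 8.87 q [-0.14  0.37  2.05 -0.02  0.73 -1.94]
```

Call:
play_rows(
  motion=[
    [-0.004, 0, 0, 0, 0],
    [-0.007, 0, 0, 0, 0],
    [-0.007, 0, 0, 0, 0],
    [-0.007, 0, 0, 0, 0],
  ],
)

```text
time_s: 9.2
ee_pos: [0.46, 0.0013, 0.1536]
ee_rot: [0.387, -3.107, 0.022]
ft_force: [0.3, -0.9, -1.4]
gripper_width: 0.251
grasp_force: 58.8
```

```bash
python3 ep.py
```

```text
eye box mm [-25.    0.4 248.1] psi 14.2 tcp [0.46   0.0013 0.1536] F box 0.07 -0.92 -1.41 M [0.02 0.05 0.01] w 0.251 t 9.2 q [-0.13  0.37  2.03 -0.02  0.74 -1.93]
```

Call:
play_rows(
  motion=[
    [-0.003, 0, 0, 0, 0],
    [-0.006, 0, 0, 0, 0],
    [-0.006, 0, 0, 0, 0],
    [-0.006, 0, 0, 0, 0],
  ],
)

```text
time_s: 9.53
ee_pos: [0.4644, 0.0025, 0.1535]
ee_rot: [0.387, -3.107, 0.022]
ft_force: [0.0, -0.7, -1.5]
gripper_width: 0.248
grasp_force: 58.8
```

```bash
python3 ep.py
```

```text
eye box mm [-20.5   0.4 248. ] psi 14.2 tcp [0.4644 0.0025 0.1535] F box -0.15 -0.64 -1.5 M [-0.04 -0.02 -0.03] w 0.248 t 9.53 q [-0.13  0.38  2.02 -0.02  0.74 -1.93]
```

Call:
play_rows(
  motion=[
    [-0.003, 0, 0, 0, 0],
    [-0.005, 0, 0, 0, 0],
    [-0.005, 0, 0, 0, 0],
    [-0.005, 0, 0, 0, 0],
  ],
)

```text
time_s: 9.87
ee_pos: [0.4679, 0.0034, 0.1535]
ee_rot: [0.387, -3.107, 0.022]
ft_force: [-0.9, -0.4, -1.1]
gripper_width: 0.247
grasp_force: 58.7
```

```bash
python3 ep.py
```

```text
eye box mm [-16.8   0.4 248. ] psi 14.2 tcp [0.4679 0.0034 0.1535] F box -0.97 -0.16 -1.1 M [ 0.01  0.04 -0.03] w 0.247 t 9.87 q [-0.13  0.38  2.02 -0.02  0.75 -1.93]
```

Call:
play_rows(
  motion=[
    [-0.003, 0, 0, 0, 0],
    [-0.005, 0, 0, 0, 0],
    [-0.005, 0, 0, 0, 0],
    [-0.005, 0, 0, 0, 0],
  ],
)

```text
time_s: 10.2
ee_pos: [0.4712, 0.0043, 0.1533]
ee_rot: [0.387, -3.106, 0.021]
ft_force: [-3.7, -1.1, -1.2]
gripper_width: 0.249
grasp_force: 58.7
```

```bash
python3 ep.py
```

```text
eye box mm [-13.4   0.5 247.8] psi 14.2 tcp [0.4712 0.0043 0.1533] F box -3.82 -0.19 -1.24 M [-0.09  0.47 -0.07] w 0.249 t 10.2 q [-0.12  0.39  2.01 -0.02  0.75 -1.92]
```

Contact is felt: −3.8 N with the eye at x = −13.4. The post front is therefore at about x = 2.3 and its centre at about x = 6, some 65 mm out. I'll back off, rise over the ball, go in and come down.

```bash
python3 ep.py -24 0 248 14.3 -23 0 271 14.3 -12 0 275 14.3 6 0 277.5 14.3
```

```text
eye box mm [-13.4   0.5 247.8] psi 14.2 tcp [0.4712 0.0043 0.1533] F box -3.82 -0.19 -1.24 M [-0.09  0.47 -0.07] w 0.249 t 10.2 q [-0.12  0.39  2.01 -0.02  0.75 -1.92]
[0.0141, -0.0011, -0.0001, np.float64(-0.0003)] r 0.461
[0.0132, -0.0015, -0.0308, np.float64(-0.0003)] r 0.462
[-0.0014, -0.0015, -0.0363, np.float64(-0.0003)] r 0.473
[-0.0254, -0.0015, -0.0399, np.float64(-0.0003)] r 0.49
```

Call:
play_rows(
  motion=[
    [0.008, -0.001, 0, 0, 0],
    [0.014, -0.001, 0, 0, 0],
    [0.014, -0.001, -0.01, 0, 0],
    [0.013, -0.001, -0.02, 0, 0],
    [0.013, -0.001, -0.031, 0, 0],
    [0.013, -0.001, -0.031, 0, 0],
    [0.013, -0.001, -0.031, 0, 0],
  ],
)

```text
time_s: 10.78
ee_pos: [0.4629, 0.0015, 0.1776]
ee_rot: [0.387, -3.109, 0.022]
ft_force: [-0.2, 0.0, -0.1]
gripper_width: 0.249
grasp_force: 58.8
```

```bash
python3 ep.py -12 0 275 14.3 6 0 277.5 14.3
```

```text
eye box mm [-2.220e+01 -2.000e-01  2.721e+02] psi 14.2 tcp [0.4629 0.0015 0.1776] F box -0.22 0.07 -0.11 M [0.01 0.04 0.  ] w 0.249 t 10.78 q [-0.13  0.34  2.   -0.02  0.8  -1.93]
[-0.0135, -0.0002, -0.004, np.float64(-0.0003)] r 0.473
[-0.0375, -0.0002, -0.0075, np.float64(-0.0003)] r 0.49
```

Call:
play_rows(
  motion=[
    [-0.004, 0, -0.002, 0, 0],
    [-0.009, 0, -0.004, 0, 0],
    [-0.0135, 0, -0.005, 0, 0],
    [-0.0135, 0, -0.005, 0, 0],
  ],
)

```text
time_s: 11.12
ee_pos: [0.4731, 0.0042, 0.1804]
ee_rot: [0.388, -3.108, 0.022]
ft_force: [0.2, 0.3, -0.3]
gripper_width: 0.246
grasp_force: 58.8
```

```bash
python3 ep.py -4 0 278 14.3 6.5 0 278 14.3
```

```text
eye box mm [-1.160e+01 -1.000e-01  2.749e+02] psi 14.21 tcp [0.4731 0.0042 0.1804] F box 0.25 0.24 -0.29 M [-0.03  0.01 -0.01] w 0.246 t 11.12 q [-0.12  0.35  1.98 -0.02  0.82 -1.93]
[-0.0101, -0.0003, -0.0042, np.float64(-0.0002)] r 0.481
[-0.0241, -0.0003, -0.0044, np.float64(-0.0002)] r 0.491
```

Call:
play_rows(
  motion=[
    [-0.005, 0, -0.003, 0, 0],
    [-0.01, 0, -0.004, 0, 0],
    [-0.015, 0, -0.004, 0, 0],
    [-0.02, 0, -0.004, 0, 0],
    [-0.024, 0, -0.004, 0, 0],
    [-0.024, 0, -0.004, 0, 0],
  ],
)

```text
time_s: 11.62
ee_pos: [0.4904, 0.0086, 0.1832]
ee_rot: [0.387, -3.107, 0.022]
ft_force: [0.4, 0.8, 0.0]
gripper_width: 0.249
grasp_force: 58.8
```

```bash
python3 ep.py 6 0 268 14.3 6 0 256 14.3 6 0 247 14.3
```

```text
eye box mm [ 6.200e+00 -1.000e-01  2.777e+02] psi 14.21 tcp [0.4904 0.0086 0.1832] F box 0.56 0.69 0.0 M [-0.01  0.    0.01] w 0.249 t 11.62 q [-0.11  0.37  1.93 -0.02  0.85 -1.91]
[0.0002, -0.0001, 0.0129, np.float64(-0.0003)] r 0.49
[-0.0, 0.0001, 0.0289, np.float64(-0.0003)] r 0.49
[-0.0002, 0.0002, 0.0409, np.float64(-0.0003)] r 0.49
```

Free so far. I lower it in two steps while watching the force.

Call:
play_rows(
  motion=[
    [0, 0, 0.006, 0, 0],
    [0, 0, 0.012, 0, 0],
    [0, 0, 0.016, 0, 0],
    [0, 0, 0.016, 0, 0],
  ],
)

```text
time_s: 11.95
ee_pos: [0.4892, 0.0083, 0.1704]
ee_rot: [0.387, -3.106, 0.021]
ft_force: [-0.2, -0.1, -1.6]
gripper_width: 0.252
grasp_force: 58.8
```

```bash
python3 ep.py 6 0 256 14.3
```

```text
eye box mm [ 5.000e+00 -1.000e-01  2.649e+02] psi 14.2 tcp [0.4892 0.0083 0.1704] F box -0.18 -0.01 -1.63 M [-0.01 -0.02 -0.  ] w 0.252 t 11.95 q [-0.11  0.38  1.95 -0.02  0.82 -1.91]
[-0.0014, -0.0001, 0.0119, np.float64(-0.0003)] r 0.49
```

Call:
play_rows(
  motion=[
    [0, 0, 0.004, 0, 0],
    [0, 0, 0.008, 0, 0],
    [0, 0, 0.012, 0, 0],
    [0, 0, 0.012, 0, 0],
  ],
)

```text
time_s: 12.28
ee_pos: [0.4893, 0.0082, 0.1617]
ee_rot: [0.387, -3.107, 0.021]
ft_force: [-0.5, -0.9, -0.9]
gripper_width: 0.249
grasp_force: 58.8
```

```bash
python3 ep.py 6 0 248 14.3
```

```text
eye box mm [ 5.100e+00 -2.000e-01  2.562e+02] psi 14.2 tcp [0.4893 0.0082 0.1617] F box -0.74 -0.71 -0.89 M [0.02 0.04 0.02] w 0.249 t 12.28 q [-0.11  0.4   1.96 -0.02  0.79 -1.91]
[-0.0013, 0.0001, 0.0109, np.float64(-0.0003)] r 0.49
```

Call:
play_rows(
  motion=[
    [0, 0, 0.004, 0, 0],
    [0, 0, 0.0085, 0, 0],
    [0, 0, 0.0105, 0, 0],
    [0, 0, 0.0105, 0, 0],
  ],
)

```text
time_s: 12.62
ee_pos: [0.4894, 0.0081, 0.154]
ee_rot: [0.387, -3.107, 0.021]
ft_force: [-0.1, 0.6, -0.9]
gripper_width: 0.251
grasp_force: 58.8
```

```bash
python3 ep.py -2 0 248.5 14.3
```

```text
eye box mm [  5.1  -0.3 248.5] psi 14.2 tcp [0.4894 0.0081 0.154 ] F box 0.04 0.62 -0.89 M [0.   0.04 0.04] w 0.251 t 12.62 q [-0.11  0.41  1.97 -0.02  0.77 -1.91]
[0.0095, 0.0, 0.0001, np.float64(-0.0003)] r 0.482
```

Call:
play_rows(
  motion=[
    [0.003, 0, 0, 0, 0],
    [0.007, 0, 0, 0, 0],
    [0.01, 0, 0, 0, 0],
    [0.01, 0, 0, 0, 0],
  ],
)

```text
time_s: 12.95
ee_pos: [0.4818, 0.0062, 0.1546]
ee_rot: [0.387, -3.107, 0.022]
ft_force: [-0.1, 0.0, -0.3]
gripper_width: 0.247
grasp_force: 58.8
```

```bash
python3 ep.py -7 0 248.5 14.3
```

```text
eye box mm [ -2.7  -0.3 249.1] psi 14.2 tcp [0.4818 0.0062 0.1546] F box -0.05 0.07 -0.32 M [-0.04  0.03  0.02] w 0.247 t 12.95 q [-0.12  0.4   1.98 -0.02  0.77 -1.92]
[0.0057, 0.0, 0.0009, np.float64(-0.0003)] r 0.478
```

Call:
play_rows(
  motion=[
    [0.002, 0, 0, 0, 0],
    [0.004, 0, 0, 0, 0],
    [0.004, 0, 0, 0, 0],
    [0.004, 0, 0, 0, 0],
  ],
)

```text
time_s: 13.28
ee_pos: [0.4796, 0.0055, 0.1547]
ee_rot: [0.387, -3.108, 0.022]
ft_force: [2.5, 0.8, -0.5]
gripper_width: 0.249
grasp_force: 58.8
```

```bash
python3 ep.py
```

```text
eye box mm [ -5.   -0.4 249.2] psi 14.2 tcp [0.4796 0.0055 0.1547] F box 2.67 0.15 -0.5 M [ 0.04 -0.2   0.04] w 0.249 t 13.28 q [-0.12  0.4   1.99 -0.02  0.76 -1.92]
```

Call:
play_rows(
  motion=[
    [0.002, 0, 0, 0, 0],
    [0.004, 0, 0, 0, 0],
    [0.004, 0, 0, 0, 0],
    [0.004, 0, 0, 0, 0],
    [0.004, 0, 0, 0, 0],
    [0.004, 0, 0, 0, 0],
    [0.004, 0, 0, 0, 0],
    [0.004, 0, 0, 0, 0],
    [0.004, 0, 0, 0, 0],
    [0.004, 0, 0, 0, 0],
  ],
)

```text
time_s: 14.12
ee_pos: [0.4769, 0.0047, 0.1548]
ee_rot: [0.387, -3.109, 0.022]
ft_force: [5.6, 1.4, 0.7]
gripper_width: 0.245
grasp_force: 58.9
```

```bash
python3 ep.py
```

```text
eye box mm [ -7.7  -0.5 249.3] psi 14.2 tcp [0.4769 0.0047 0.1548] F box 5.78 -0.07 0.67 M [ 0.17 -0.57  0.03] w 0.245 t 14.12 q [-0.12  0.39  2.   -0.02  0.76 -1.92]
```

The hook has caught: 5.8 N, about 4.8 mm out, held long enough. I relax the tug, then ease the grip to 20 N and lower the grip along an arc, so that the key pivots on the hook before I release it.

Call:
play_rows(
  motion=[
    [-0.005, 0, 0, 0, 0],
    [-0.011, 0, 0.002, 0, 0],
    [-0.011, 0, 0.004, 0, 0],
    [-0.011, 0, 0.005, 0, 0],
    [-0.011, 0, 0.005, 0, 0],
  ],
  newtons=20,
)

```text
time_s: 14.53
ee_pos: [0.4846, 0.0067, 0.1507]
ee_rot: [0.387, -3.108, 0.022]
ft_force: [-0.1, 1.3, 3.1]
gripper_width: 0.249
grasp_force: 59.5
```

```bash
python3 ep.py
```

```text
eye box mm [ 2.000e-01 -4.000e-01  2.452e+02] psi 14.21 tcp [0.4846 0.0067 0.1507] F box 0.24 1.3 3.11 M [ 0.24 -0.74  0.1 ] w 0.249 t 14.53 q [-0.11  0.41  1.98 -0.02  0.76 -1.92]
```

Call:
play_rows(
  motion=[
    [-0.004, 0, 0.008, 0, 0],
    [-0.008, 0, 0.016, 0, 0],
    [-0.0125, 0, 0.025, 0, 0],
    [-0.0125, 0, 0.025, 0, 0],
  ],
)

```text
time_s: 14.87
ee_pos: [0.4935, 0.0089, 0.1305]
ee_rot: [0.387, -3.106, 0.021]
ft_force: [1.4, 1.7, 2.8]
gripper_width: 0.249
grasp_force: 60.9
```

```bash
python3 ep.py
```

```text
eye box mm [  9.4  -0.5 225. ] psi 14.22 tcp [0.4935 0.0089 0.1305] F box 1.79 1.3 2.77 M [ 0.23 -0.57  0.19] w 0.249 t 14.87 q [-0.11  0.45  1.98 -0.02  0.72 -1.91]
```

Call:
play_rows(
  motion=[
    [-0.005, 0, 0.008, 0, 0],
    [-0.01, 0, 0.016, 0, 0],
    [-0.015, 0, 0.024, 0, 0],
    [-0.021, 0, 0.031, 0, 0],
    [-0.027, 0, 0.039, 0, 0],
    [-0.0325, 0, 0.046, 0, 0],
    [-0.0325, 0, 0.046, 0, 0],
    [-0.0325, 0, 0.046, 0, 0],
  ],
  newtons=20,
)

```text
time_s: 15.53
ee_pos: [0.5166, 0.0143, 0.0966]
ee_rot: [0.387, -3.106, 0.021]
ft_force: [0.9, 0.7, 1.4]
gripper_width: 0.245
grasp_force: 62.5
```

```bash
python3 ep.py
python3 - <<'E'
from h import *
f=optics.grab_frame('scene')
cv2.imwrite('pics/g5.png',cv2.resize(f[150:310,270:430],None,fx=3,fy=3,interpolation=2)[:,:,::-1])
E
```

```text
eye box mm [ 33.1  -1.  191.1] psi 14.21 tcp [0.5166 0.0143 0.0966] F box 1.0 0.43 1.4 M [ 0.11 -0.35  0.23] w 0.245 t 15.53 q [-0.09  0.53  1.95 -0.03  0.67 -1.89]
```

View pics/g5.png

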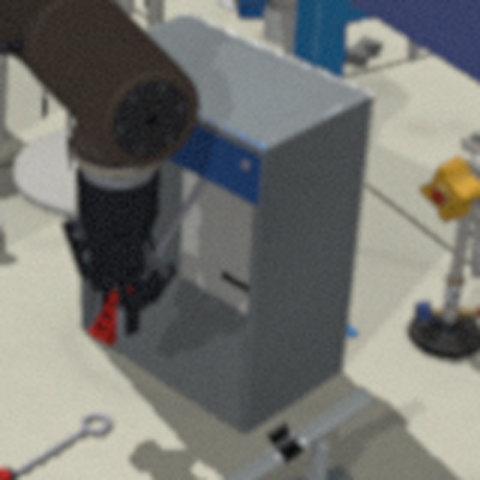

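The key is pivoted to about 45°, with the grip at crop (105,315) and the rod rising under the panel. I release gradually.

Call:
play_rows(
  motion=[
    [0, 0, 0, 0, 0.25],
    [0, 0, 0, 0, 0.255],
    [0, 0, 0, 0, 0.26],
    [0, 0, 0, 0, 0.265],
    [0, 0, 0, 0, 0.27],
    [0, 0, 0, 0, 0.28],
    [0, 0, 0, 0, 0.3],
    [0, 0, 0, 0, 0.35],
    [0, 0, 0, 0, 0.5],
    [0, 0, 0, 0, 0.7],
    [0, 0, 0, 0, 1],
    [0, 0, 0, 0, 1],
  ],
  newtons=20,
)

```text
time_s: 16.58
ee_pos: [0.5167, 0.0142, 0.097]
ee_rot: [0.387, -3.107, 0.022]
ft_force: [-0.2, 0.5, 0.2]
gripper_width: 0.895
grasp_force: 0.0
```

```bash
python3 ep.py
python3 - <<'E'
from h import *
f=optics.grab_frame('scene')
cv2.imwrite('pics/g6.png',cv2.resize(f[150:310,270:430],None,fx=3,fy=3,interpolation=2)[:,:,::-1])
E
```

```text
eye box mm [ 33.1  -1.2 191.5] psi 14.2 tcp [0.5167 0.0142 0.097 ] F box -0.06 0.54 0.19 M [ 0.01  0.05 -0.  ] w 0.895 t 16.58 q [-0.09  0.53  1.95 -0.03  0.67 -1.89]
```

View pics/g6.png

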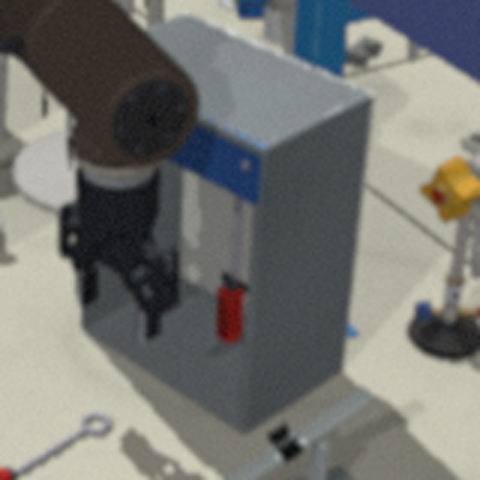

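The key hangs in the box, with its grip at crop (230,312). I back off and wait for it to settle.

Call:
play_rows(
  motion=[
    [0.02, 0, 0, 0, 1],
    [0.05, 0, 0, 0, 1],
    [0.07, 0, 0, 0, 1],
    [0.07, 0, 0, 0, 1],
    [0.07, 0, 0, 0, 1],
    [0.07, 0, 0, 0, 1],
    [0.07, 0, 0, 0, 1],
    [0.07, 0, 0, 0, 1],
    [0.07, 0, 0, 0, 1],
    [0.07, 0, 0, 0, 1],
    [0.07, 0, 0, 0, 1],
    [0.07, 0, 0, 0, 1],
  ],
)

```text
time_s: 17.63
ee_pos: [0.4659, 0.0014, 0.0977]
ee_rot: [0.387, -3.107, 0.022]
ft_force: [-0.5, 1.5, -0.7]
gripper_width: 0.997
grasp_force: 0.0
```

Call:
play_rows(
  motion=[
    [0, 0, 0, 0, 1],
    [0, 0, 0, 0, 1],
    [0, 0, 0, 0, 1],
    [0, 0, 0, 0, 1],
    [0, 0, 0, 0, 1],
    [0, 0, 0, 0, 1],
    [0, 0, 0, 0, 1],
    [0, 0, 0, 0, 1],
    [0, 0, 0, 0, 1],
    [0, 0, 0, 0, 1],
    [0, 0, 0, 0, 1],
    [0, 0, 0, 0, 1],
  ],
)

```text
time_s: 18.63
ee_pos: [0.4658, 0.0013, 0.0977]
ee_rot: [0.387, -3.107, 0.022]
ft_force: [-0.7, -0.2, 0.8]
gripper_width: 1.001
grasp_force: 0.0
```

Call:
play_rows(
  motion=[
    [0, 0, 0, 0, 1],
    [0, 0, 0, 0, 1],
    [0, 0, 0, 0, 1],
    [0, 0, 0, 0, 1],
    [0, 0, 0, 0, 1],
    [0, 0, 0, 0, 1],
    [0, 0, 0, 0, 1],
    [0, 0, 0, 0, 1],
    [0, 0, 0, 0, 1],
    [0, 0, 0, 0, 1],
    [0, 0, 0, 0, 1],
    [0, 0, 0, 0, 1],
  ],
)

```text
time_s: 19.63
ee_pos: [0.4658, 0.0013, 0.0977]
ee_rot: [0.387, -3.107, 0.022]
ft_force: [0.6, 0.0, -0.1]
gripper_width: 0.998
grasp_force: 0.0
```

Call:
play_rows(
  motion=[
    [0, 0, 0, 0, 1],
    [0, 0, 0, 0, 1],
    [0, 0, 0, 0, 1],
    [0, 0, 0, 0, 1],
    [0, 0, 0, 0, 1],
    [0, 0, 0, 0, 1],
    [0, 0, 0, 0, 1],
    [0, 0, 0, 0, 1],
    [0, 0, 0, 0, 1],
    [0, 0, 0, 0, 1],
    [0, 0, 0, 0, 1],
    [0, 0, 0, 0, 1],
  ],
)

```text
time_s: 20.63
ee_pos: [0.4658, 0.0013, 0.0977]
ee_rot: [0.387, -3.107, 0.022]
ft_force: [0.0, -0.3, -0.3]
gripper_width: 1.0
grasp_force: 0.0
```

```bash
cat > still.py <<'E'
from h import *
from fit import W,r
for k in range(16):
    f=optics.grab_frame('scene')[220:275,330:365].astype(int)
    m=(f[:,:,0]>110)&(f[:,:,1]<70)&(f[:,:,2]<70); y,x=np.nonzero(m); print((round(x.mean()+330,2),round(y.mean()+220,2),len(x)) if len(x) else None,end=' ')
print('\npredicted grip',proj('scene',W(r.x,(.0,0,.045))),proj('scene',W(r.x,(.0125,0,.045))),arm.sense()['time_s'])
E
python3 still.py
```

```text
(np.float64(342.6), np.float64(244.8), 5) (np.float64(342.71), np.float64(245.43), 7) (np.float64(343.54), np.float64(246.08), 13) (np.float64(344.0), np.float64(246.12), 16) (np.float64(345.81), np.float64(246.5), 16) (np.float64(347.06), np.float64(246.89), 18) (np.float64(348.17), np.float64(246.83), 18) (np.float64(349.0), np.float64(246.18), 11) (np.float64(348.62), np.float64(245.31), 13) (np.float64(349.21), np.float64(245.29), 14) (np.float64(348.43), np.float64(243.93), 14) (np.float64(347.0), np.float64(243.27), 15) (np.float64(346.62), np.float64(242.75), 8) (np.float64(345.75), np.float64(242.62), 8) (np.float64(345.33), np.float64(242.17), 6) (np.float64(344.5), np.float64(242.75), 4) 
predicted grip [[340.11952527 255.17965789]] [[342.92657925 253.56412794]] 21.4333
```

Still swinging about ±3 px, so I wait longer.

Call:
play_rows(
  motion=[
    [0, 0, 0, 0, 1],
    [0, 0, 0, 0, 1],
    [0, 0, 0, 0, 1],
    [0, 0, 0, 0, 1],
    [0, 0, 0, 0, 1],
    [0, 0, 0, 0, 1],
    [0, 0, 0, 0, 1],
    [0, 0, 0, 0, 1],
    [0, 0, 0, 0, 1],
    [0, 0, 0, 0, 1],
    [0, 0, 0, 0, 1],
    [0, 0, 0, 0, 1],
  ],
)

```text
time_s: 22.43
ee_pos: [0.4658, 0.0013, 0.0977]
ee_rot: [0.387, -3.107, 0.022]
ft_force: [-0.1, 0.8, -0.9]
gripper_width: 1.003
grasp_force: 0.0
```

Call:
play_rows(
  motion=[
    [0, 0, 0, 0, 1],
    [0, 0, 0, 0, 1],
    [0, 0, 0, 0, 1],
    [0, 0, 0, 0, 1],
    [0, 0, 0, 0, 1],
    [0, 0, 0, 0, 1],
    [0, 0, 0, 0, 1],
    [0, 0, 0, 0, 1],
    [0, 0, 0, 0, 1],
    [0, 0, 0, 0, 1],
    [0, 0, 0, 0, 1],
    [0, 0, 0, 0, 1],
  ],
)

```text
time_s: 23.43
ee_pos: [0.4658, 0.0013, 0.0977]
ee_rot: [0.387, -3.107, 0.022]
ft_force: [0.9, -0.7, -0.3]
gripper_width: 0.997
grasp_force: 0.0
```

Call:
play_rows(
  motion=[
    [0, 0, 0, 0, 1],
    [0, 0, 0, 0, 1],
    [0, 0, 0, 0, 1],
    [0, 0, 0, 0, 1],
    [0, 0, 0, 0, 1],
    [0, 0, 0, 0, 1],
    [0, 0, 0, 0, 1],
    [0, 0, 0, 0, 1],
    [0, 0, 0, 0, 1],
    [0, 0, 0, 0, 1],
    [0, 0, 0, 0, 1],
    [0, 0, 0, 0, 1],
  ],
)

```text
time_s: 24.43
ee_pos: [0.4658, 0.0013, 0.0977]
ee_rot: [0.387, -3.107, 0.022]
ft_force: [0.1, 0.3, 0.4]
gripper_width: 0.997
grasp_force: 0.0
```

Call:
play_rows(
  motion=[
    [0, 0, 0, 0, 1],
    [0, 0, 0, 0, 1],
    [0, 0, 0, 0, 1],
    [0, 0, 0, 0, 1],
    [0, 0, 0, 0, 1],
    [0, 0, 0, 0, 1],
    [0, 0, 0, 0, 1],
    [0, 0, 0, 0, 1],
    [0, 0, 0, 0, 1],
    [0, 0, 0, 0, 1],
    [0, 0, 0, 0, 1],
    [0, 0, 0, 0, 1],
  ],
)

```text
time_s: 25.43
ee_pos: [0.4658, 0.0013, 0.0977]
ee_rot: [0.387, -3.107, 0.022]
ft_force: [-0.2, -0.3, -1.0]
gripper_width: 1.001
grasp_force: 0.0
```

Call:
play_rows(
  motion=[
    [0, 0, 0, 0, 1],
    [0, 0, 0, 0, 1],
    [0, 0, 0, 0, 1],
    [0, 0, 0, 0, 1],
    [0, 0, 0, 0, 1],
    [0, 0, 0, 0, 1],
    [0, 0, 0, 0, 1],
    [0, 0, 0, 0, 1],
    [0, 0, 0, 0, 1],
    [0, 0, 0, 0, 1],
    [0, 0, 0, 0, 1],
    [0, 0, 0, 0, 1],
  ],
)

```text
time_s: 26.43
ee_pos: [0.4658, 0.0013, 0.0977]
ee_rot: [0.387, -3.107, 0.022]
ft_force: [-0.1, 0.1, -0.1]
gripper_width: 0.999
grasp_force: 0.0
```

Call:
play_rows(
  motion=[
    [0, 0, 0, 0, 1],
    [0, 0, 0, 0, 1],
    [0, 0, 0, 0, 1],
    [0, 0, 0, 0, 1],
    [0, 0, 0, 0, 1],
    [0, 0, 0, 0, 1],
    [0, 0, 0, 0, 1],
    [0, 0, 0, 0, 1],
    [0, 0, 0, 0, 1],
    [0, 0, 0, 0, 1],
    [0, 0, 0, 0, 1],
    [0, 0, 0, 0, 1],
  ],
)

```text
time_s: 27.43
ee_pos: [0.4658, 0.0013, 0.0977]
ee_rot: [0.387, -3.107, 0.022]
ft_force: [0.5, 0.4, 0.2]
gripper_width: 0.997
grasp_force: 0.0
```

Call:
play_rows(
  motion=[
    [0, 0, 0, 0, 1],
    [0, 0, 0, 0, 1],
    [0, 0, 0, 0, 1],
    [0, 0, 0, 0, 1],
    [0, 0, 0, 0, 1],
    [0, 0, 0, 0, 1],
    [0, 0, 0, 0, 1],
    [0, 0, 0, 0, 1],
    [0, 0, 0, 0, 1],
    [0, 0, 0, 0, 1],
    [0, 0, 0, 0, 1],
    [0, 0, 0, 0, 1],
  ],
)

```text
time_s: 28.43
ee_pos: [0.4658, 0.0013, 0.0977]
ee_rot: [0.387, -3.107, 0.022]
ft_force: [0.2, -1.2, -0.1]
gripper_width: 1.003
grasp_force: 0.0
```

Call:
play_rows(
  motion=[
    [0, 0, 0, 0, 1],
    [0, 0, 0, 0, 1],
    [0, 0, 0, 0, 1],
    [0, 0, 0, 0, 1],
    [0, 0, 0, 0, 1],
    [0, 0, 0, 0, 1],
    [0, 0, 0, 0, 1],
    [0, 0, 0, 0, 1],
    [0, 0, 0, 0, 1],
    [0, 0, 0, 0, 1],
    [0, 0, 0, 0, 1],
    [0, 0, 0, 0, 1],
  ],
)

```text
time_s: 29.43
ee_pos: [0.4658, 0.0013, 0.0977]
ee_rot: [0.387, -3.107, 0.022]
ft_force: [0.1, -0.1, 0.3]
gripper_width: 1.004
grasp_force: 0.0
```

```bash
sed -i 's/>110/>90/;s/<70)&/<60)\&/' still.py; python3 still.py
```

```text
(np.float64(346.75), np.float64(249.46), 87) (np.float64(346.79), np.float64(249.53), 86) (np.float64(346.73), np.float64(249.66), 91) (np.float64(346.89), np.float64(249.61), 85) (np.float64(346.83), np.float64(249.61), 87) (np.float64(346.78), np.float64(249.66), 88) (np.float64(346.78), np.float64(249.49), 86) (np.float64(346.9), np.float64(249.66), 87) (np.float64(346.74), np.float64(249.61), 89) (np.float64(346.8), np.float64(249.66), 87) (np.float64(346.78), np.float64(249.62), 87) (np.float64(346.8), np.float64(249.68), 87) (np.float64(346.69), np.float64(249.64), 87) (np.float64(346.87), np.float64(249.48), 85) (np.float64(346.78), np.float64(249.69), 88) (np.float64(346.83), np.float64(249.45), 84) 
predicted grip [[340.11952527 255.17965789]] [[342.92657925 253.56412794]] 30.2333
```

```bash
python3 -c "
from rig import arm
print(arm.finish_job())"
```

```text
the job is handed in; nothing more can be done
None
```

The red-handled key hangs still on the spring hook, and I handed the job in at about 30 s; no verdict came back. Before release I tugged the hook out about 4.8 mm (estimated from the 5.8 N pull). The arm stayed well clear of the bystanders.

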